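Slide the red stamp home in the steel square and stamp the form

TASK

Stamp the form: with the fingertips, push the red-capped self-inking stamp across the sheet until it stands snugly in the inside corner of the steel L-square, flat against both arms, then press its red cap straight down to the stop and let it spring right back up. Only push and press it, never lift or tip it, and do not press the cap before the stamp is home in the corner. Be gentle, and leave the blue and green stamps and everything else on the desk alone.

Things in the scene. Friction and masses are not known exactly. Their poses are not given: they have to be found in the camera images.
- red_stamp: self-inking stamp with the RED cap, loose, upright on the white form, 0.14 to 0.26 kg. Black housing 40 (own x) x 58 (own y) x 30 mm high, below a red sprung cap 33 x 50 mm, top 64 mm above the sheet. Origin: centre of the underside, z up. Slides under 1 to 3 N: push the housing, below 30 mm. Starts 4 to 8 cm short of its place along both axes of the square, turned up to 0.3 rad
- red_stamp_cap (a joint): travel of the red cap: 0 = up, 0.012 m = fully down on its stop; it moves straight down into the housing and a spring pushes it back (3 N to start, 8 N fully down)
- red_stamp_top (a point): centre of the flat top face of the red cap (a white inset), 64 mm above the sheet when up
- seat (a point): the stamp's proper place, on the sheet at z = 0: centre of the red stamp's underside when the housing stands against both arms of the L-square (0.5 mm play to each). Own x points to the far arm, own y to the left arm, z up
- guide: steel L-square, immovable, on the white form (paper-thin, lies flat). Origin and axes are those of the seat. 12 mm high, arms 20 mm wide. Far arm: inner face at x = 20.5 mm, from y = 29.5 (corner) to -115. Left arm: inner face at y = 29.5 mm, from x = 20.5 to -70. Black knob 26 mm high on the corner at x 30.5, y 39.5. Open to -x (robot) and -y (right). Turned up to 0.3 rad from the robot's axes
- blue_stamp: self-inking stamp, same make and size as the red one, with a BLUE cap; a bystander, not to be touched. Origin: centre of its underside
- green_stamp: self-inking stamp, same make and size as the red one, with a GREEN cap; a bystander, not to be touched. Origin: centre of its underside
- blue_stamp_cap (a joint): travel of the blue cap, 0 = up, 0.012 m = down; must stay up
- green_stamp_cap (a joint): travel of the green cap, 0 = up, 0.012 m = down; must stay up
- usb_disk: black portable disk lying flat, 76 x 115 x 14 mm, bystander; origin centre of underside
- loupe: black round loupe, 49 x 50 x 36 mm, bystander; origin centre of underside
- mouse: black computer mouse, 104 x 55 x 42 mm, bystander; origin centre of underside
- tag_roll: roll of white tags, 65 x 63 x 30 mm, bystander; origin centre of underside
There are look-alikes about, which are no part of the job. Leave any yellow look-alike of the red_stamp alone.

How it is judged:
By the outcome, as a careful person would: the job done as asked, in the order asked, and still so for the second after the job is handed in, with the robot touching nothing.
It also fails if it takes over 51 s, if anything falls off the work surface, if the arm or the gripper's body presses on something with over 40 N, if the wrist force passes 120 N, or if a joint passes its speed limit or range.

ROBOT

A 6-joint arm with a two-finger parallel gripper is mounted at the origin on a cart in front of the work surface, level with it; the furniture and walls round the work are solid. World frame = base frame: x ahead of the robot, y to its left, z up, the work surface at z = 0. Lengths are in m, angles in rad, forces in N, time in s.
With the tool pointing down it reaches from about 0.35 to 0.725 m from the base axis. Payload 4.3 kg.
Tool frame: the origin (TCP) lies midway between the tips of the shut fingers; the grasp point (between the pads) lies robot.pinch_z behind it (robot.pinch_z is the distance from the TCP to the grasp point, in m); z points along the fingers, y is the line along which they close (so a half turn about z gives the same grasp; the last joint's range is limited). The gripper opens to 85 mm and grips with 20 to 120 N. Pads are 22 mm wide; open, the fingers measure 114 mm over their backs; the gripper's body (76 mm by 85 mm) begins 54 mm behind the grasp point. The pads swing forward as they close: fully open they stand 13 mm farther back than shut.
Start: joints at [1.076, 0.377, 0.081, 1.274, 0, 1.46], TCP at [0.216, 0.533, 0.231] pointing down, gripper open.
Joint ranges: [-2.72, 2.72], [-0.84, 1.66], [-1.02, 1.22], [-1.77, 2.12], [-1.37, 1.28], [-3.14, 3.14]. Speed limits (rad/s): [2.57, 2.57, 3.14, 3.14, 3.14, 3.14].

INTERFACE

Orientations are given as a unit quaternion [x, y, z, w].
In Python, from workcell import monitor, eyes, job_done, spot_in, regions_of, landmark_of, robot gives the robot as it stands.
- The arm moves only by the tool jog_arm, never from a script. Its argument "increments" is a list of rows, each a list of 5 numbers: the shift along the tool's x, y, z in m, then the turn about the tool's z in rad, then the closure, from 0 (fully open) to 1 (shut). A call has 1 to 8 rows; each row shifts and turns the commanded pose from where the row before left it, along the tool's axes as they then stand; what a row does not reach is not made up. A row lasts 1/10 s, in which the tool goes at most 50 mm and 8.59 degrees, less where a joint would pass 70% of its speed; a pose out of reach is approached as far as the arm can. A call is refused whole if a number of a shift passes 0.05 or a number of a turn 0.15, either way. A call with a gripper value outside its range is refused whole. The fingers move at their own pace and stop on an object; "force" is the grip in N (left out, the last holds). Time passes only in rows, so rows that do not move let the fingers close. It gives the time, the measured TCP pose, the force, the opening and the grip force at its end, in the units of the state.
- monitor.get_obs(): the state, without advancing time (a new reading comes with each control period).
- eyes.capture(name): name is "scene" or "top" or "wrist"; returns a dict with "img" (420x560x3 uint8, blue, green, red), "fx", "fy", "cx", "cy" (pixels), "extrinsics" (4x4, takes a point from camera to world coordinates); the wrist camera has in their place "tool_from_camera" (4x4, takes a point from camera to tool coordinates, whose origin is the TCP and whose axes are the flange's). Camera axes: x right, y down, z forward; pixel columns grow to the right and rows downward; lengths in m; the calibration is good to about 2 mm. The wrist camera is an equidistant fisheye: a pixel r from the principal point sees the ray r / f radians off the axis. A picture is of the moment at which its call begins: read the wrist's pose just before it. There is no depth.
- job_done(): hands the job in; it is judged then, once.
Trained networks look in the newest picture that a camera, given by its name, has taken for a name from the list of things; names that differ only in an ending like _2 or _b are one class to them, and where a whole thing is asked for, a point or a joint stands for the part that bears it (a point fixed in the world has none). Each returns a list of dicts, best first, with "p" (0 to 1); they miss things now and then, are a little off and sometimes report something else, mostly with a low value. They report only what shows in the picture. A call takes as long as a camera call. They do not tell look-alikes from the thing itself.
- spot_in(camera, target): "centre" ([x, y, z] in m, in world coordinates, good to about 4 mm: the middle of the surface that is visible of it).
- regions_of(camera, target): "pixels" (420x560 bool, what is visible of it).
- landmark_of(camera, target): "centre" ([x, y, z] in m, in world coordinates, good to about 4 mm: a listed point, or the origin of a listed thing).
The state is a dict: "time": time; "joints": joint angles; "qvel": joint speeds; "effort": joint torques, N m; "tcp_pos": TCP position; "tcp_rot": TCP orientation; "wrist_force": force on the tool from outside, world axes, zero at the start; "wrist_torque": the same for the moment, N m; "width": opening from 0.0 (shut) to 1.0 (fully open); "grip_force": force on a finger pad.
Only numpy, scipy, OpenCV 4.12 (cv2) and the standard library are available. Lean on these libraries where they do the work, as an engineer would, in place of code of your own. Each camera call takes 0.05 s, during which the arm holds its last target. There are 200 camera calls.

## Working session

There is one attempt and no reset: what is moved stays moved. The work goes in short steps, Python scripts to look and compute and a tool call to move; the robot and the scene stay as the last step left them, time stands still between calls to the robot, and variables do not carry over. Pictures are saved under pics/ and viewed, at most 10 in all, crops included, and the job is handed in when it is done.

Besides the shell and the picture viewer there is one more tool, called after ">>>" as name(argument=value, ...) on one line, values as JSON. jog_arm: Moves the arm, as the interface text tells. Its arguments: {"type":"object","properties":{"increments":{"type":"array","items":{"type":"array","items":{"type":"number"}}},"force":{"type":"number"}},"required":["increments"]}

```bash
mkdir -p pics; ls; cat > h.py <<'E'
import numpy as np, cv2
from scipy.spatial.transform import Rotation as R
from workcell import monitor, eyes, job_done, spot_in, regions_of, landmark_of, robot
def proj(c,P):
    E=np.array(c["extrinsics"]); P=np.atleast_2d(P); q=(P-E[:3,3])@E[:3,:3]
    return np.c_[c["fx"]*q[:,0]/q[:,2]+c["cx"], c["fy"]*q[:,1]/q[:,2]+c["cy"]]
def unproj(c,uv,z):
    E=np.array(c["extrinsics"]); uv=np.atleast_2d(uv)
    d=np.c_[(uv[:,0]-c["cx"])/c["fx"],(uv[:,1]-c["cy"])/c["fy"],np.ones(len(uv))]@E[:3,:3].T
    return E[:3,3]+d*((z-E[2,3])/d[:,2])[:,None]
E
python3 - <<'E'
from h import *
print(robot.pinch_z, monitor.get_obs())
for n in("scene","top"):
    c=eyes.capture(n); cv2.imwrite(f"pics/{n}0.png",c["img"])
    print(n,c["fx"],np.round(c["extrinsics"],3).tolist())
    for t in("red_stamp","red_stamp_top","seat","guide","blue_stamp","green_stamp"):
        for f in((landmark_of,) if t in("seat",) else (spot_in,landmark_of)):
            try: print(t,f.__name__,[(round(d["p"],2),np.round(d["centre"],3).tolist(),proj(c,d["centre"])[0].round().tolist()) for d in f(n,t)][:4])
            except Exception as e: print(t,f.__name__,e)
E
```

```text
pics
0.0187 {'time': 0.0, 'joints': array([ 1.07570626e+00,  3.78086730e-01,  7.96283914e-02,  1.27442306e+00,
       -8.46590683e-06,  1.46050264e+00]), 'qvel': array([-0.00028691, -0.00101176,  0.00090461, -0.00091028,  0.00034996,
       -0.00031087]), 'effort': array([-1.07308122e-04, -4.63596833e+01,  2.69879240e+01,  2.07748159e-02,
       -2.37852573e-04, -1.62419121e-05]), 'tcp_pos': array([0.21551278, 0.53236549, 0.23034835]), 'tcp_rot': array([ 1.91213273e-01,  9.81547960e-01, -9.96401927e-04, -3.06729981e-04]), 'wrist_force': array([-0.4162236 ,  0.83787878,  0.2462804 ]), 'wrist_torque': array([0.01970973, 0.03676745, 0.02507014]), 'grip_force': 0.0, 'width': 1.002562081231199}
scene 524.4132935987283 [[0.97, -0.222, 0.1, 0.41], [-0.243, -0.864, 0.442, -0.622], [-0.011, -0.453, -0.891, 1.21], [0.0, 0.0, 0.0, 1.0]]
red_stamp call [(0.79, [0.34, -0.324, 0.068], [229.0, 333.0]), (0.78, [0.563, -0.217, 0.063], [314.0, 265.0]), (0.73, [0.487, 0.015, 0.058], [261.0, 188.0])]
red_stamp call [(0.7, [0.334, -0.316, 0.004], [229.0, 337.0]), (0.68, [0.468, -0.344, 0.006], [288.0, 33
[... 1503 characters left out ...]
[349.0, 194.0])]
red_stamp_top call [(0.76, [0.333, -0.317, 0.06], [397.0, 296.0]), (0.73, [0.573, -0.212, 0.065], [349.0, 194.0]), (0.54, [0.489, 0.031, 0.065], [247.0, 230.0])]
seat call [(0.58, [0.55, 0.09, 0.001], [227.0, 208.0])]
guide call [(0.59, [0.511, 0.027, -0.0], [251.0, 223.0]), (0.19, [0.475, -0.14, 0.062], [319.0, 235.0])]
guide call [(0.79, [0.549, 0.091, 0.002], [226.0, 208.0])]
blue_stamp call [(0.64, [0.474, -0.142, 0.061], [320.0, 236.0])]
blue_stamp call [(0.62, [0.481, -0.139, -0.002], [317.0, 235.0])]
green_stamp call [(0.81, [0.518, 0.2, 0.06], [177.0, 218.0])]
green_stamp call [(0.66, [0.524, 0.21, 0.0], [179.0, 219.0]), (0.49, [0.546, 0.09, -0.002], [227.0, 210.0])]
```

View pics/top0.png

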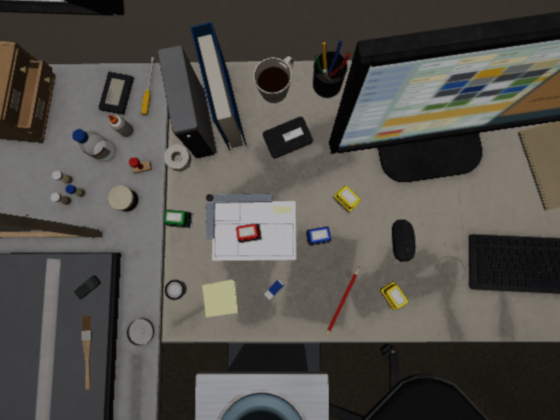

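View pics/scene0.png

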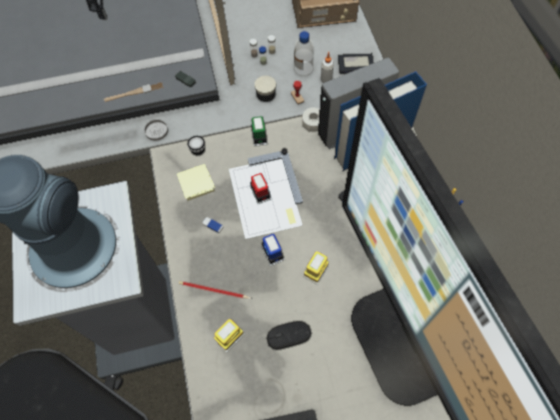

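The red stamp is at top (248,232) and scene (260,186), inside the grey L with its knob at top (209,198).

It could be confused with:
- yellow stamps at top (347,197) and (395,295)
- blue at (319,235)
- green at (176,217)
- a small red-knobbed hand stamp at top (138,165), off the desk

The red-capped one on the form fits the description. I'll move the wrist camera over it and check in a close crop.

>>> jog_arm(increments=[[0,0,0,-0.13,1],[0,0,0,-0.13,1],[0,0,0,-0.125,1],[-0.02,-0.04,-0.005,0,1],[-0.02,-0.04,-0.005,0,1],[-0.02,-0.04,-0.005,0,1],[-0.02,-0.04,-0.005,0,1],[-0.02,-0.04,-0.005,0,1]], force=20)

```text
time: 2.0
tcp_pos: [0.3164, 0.3315, 0.2566]
tcp_rot: [-0.0, 1.0, 0.0, 0.0]
wrist_force: [1.0, -0.6, 0.0]
width: -0.001
grip_force: 0.0
```

>>> jog_arm(increments=[[-0.02,-0.04,-0.005,0,1],[-0.02,-0.04,-0.005,0,1],[-0.02,-0.04,-0.005,0,1],[-0.02,-0.04,-0.005,0,1],[-0.02,-0.04,-0.005,0,1],[-0.02,-0.04,0,0,1],[-0.02,-0.03,0,0,1],[0,0,0,0,1]])

```text
time: 2.8
tcp_pos: [0.4581, 0.0597, 0.2812]
tcp_rot: [0.003, 1.0, -0.001, 0.001]
wrist_force: [-0.4, 0.1, 0.5]
width: 0.002
grip_force: 0.0
```

```bash
cat >> h.py <<'E'
def wristcam():
    o=monitor.get_obs(); c=eyes.capture("wrist"); T=np.eye(4); T[:3,:3]=R.from_quat(o["tcp_rot"]).as_matrix(); T[:3,3]=o["tcp_pos"]
    c["E"]=T@np.array(c["tool_from_camera"]); c["o"]=o; return c
def wproj(c,P):
    E=c["E"]; q=(np.atleast_2d(P)-E[:3,3])@E[:3,:3]; rho=np.hypot(q[:,0],q[:,1]); th=np.arctan2(rho,q[:,2]); k=th/np.maximum(rho,1e-9)
    return np.c_[c["fx"]*k*q[:,0]+c["cx"],c["fy"]*k*q[:,1]+c["cy"]]
def wunproj(c,uv,z):
    uv=np.atleast_2d(uv).astype(float); a=(uv[:,0]-c["cx"])/c["fx"]; b=(uv[:,1]-c["cy"])/c["fy"]; th=np.hypot(a,b)
    s=np.sin(th)/np.maximum(th,1e-9); d=np.c_[a*s,b*s,np.cos(th)]@c["E"][:3,:3].T; p=c["E"][:3,3]
    return p+d*((z-p[2])/d[:,2])[:,None]
def state():
    o=monitor.get_obs(); r=R.from_quat(o["tcp_rot"]).as_matrix()
    print("t",round(o["time"],2),"tcp",o["tcp_pos"].round(4),"yaw",round(float(np.arctan2(-r[0,1],r[1,1])),4),"F",o["wrist_force"].round(2),"w",round(o["width"],3),"j",o["joints"].round(2)); return o
E
python3 - <<'E'
from h import *
state()
c=wristcam(); cv2.imwrite("pics/w1.png",c["img"]); print(c["fx"],c["cx"],c["cy"],np.round(c["tool_from_camera"],3).tolist())
np.savez("pics/w1.npz",img=c["img"],E=c["E"])
for t in("red_stamp","red_stamp_top","seat","guide","blue_stamp","green_stamp"):
    print(t,[(round(d["p"],2),np.round(d["centre"],4).tolist(),wproj(c,d["centre"])[0].round().tolist()) for d in landmark_of("wrist",t)][:4])
E
```

```text
t 2.8 tcp [0.4581 0.0597 0.2812] yaw -0.0055 F [-0.44  0.1   0.46] w 0.002 j [-0.01  0.14 -0.11  1.32 -0.   -0.  ]
325.19226210127806 286.1435537063326 207.74389439703327 [[0.0, -0.964, -0.265, 0.067], [1.0, 0.0, -0.001, 0.001], [0.001, -0.265, 0.964, -0.143], [0.0, 0.0, 0.0, 1.0]]
red_stamp [(0.93, [0.571, -0.2141, 0.0002], [112.0, 247.0]), (0.84, [0.3357, -0.3168, 0.0013], [45.0, 103.0]), (0.66, [0.4907, 0.0308, -0.0035], [265.0, 195.0]), (0.34, [0.353, 0.2091, -0.0036], [397.0, 95.0])]
red_stamp_top [(0.69, [0.4858, 0.031, 0.0614], [261.0, 203.0]), (0.68, [0.3341, -0.3169, 0.0659], [18.0, 102.0]), (0.56, [0.5693, -0.2128, 0.0652], [91.0, 263.0])]
seat [(0.91, [0.5442, 0.0899, 0.0005], [308.0, 233.0])]
guide []
blue_stamp [(0.83, [0.4783, -0.1383, 0.0039], [146.0, 189.0])]
green_stamp [(0.84, [0.5258, 0.2034, 0.0003], [388.0, 219.0])]
```

```bash
python3 -c "
import cv2
i=cv2.imread('pics/w1.png')[150:290,200:387];cv2.imwrite('pics/w1c.png',cv2.resize(i,None,fx=4.2,fy=4.2,interpolation=cv2.INTER_CUBIC))"
```

```text
(no output)
```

View pics/w1c.png

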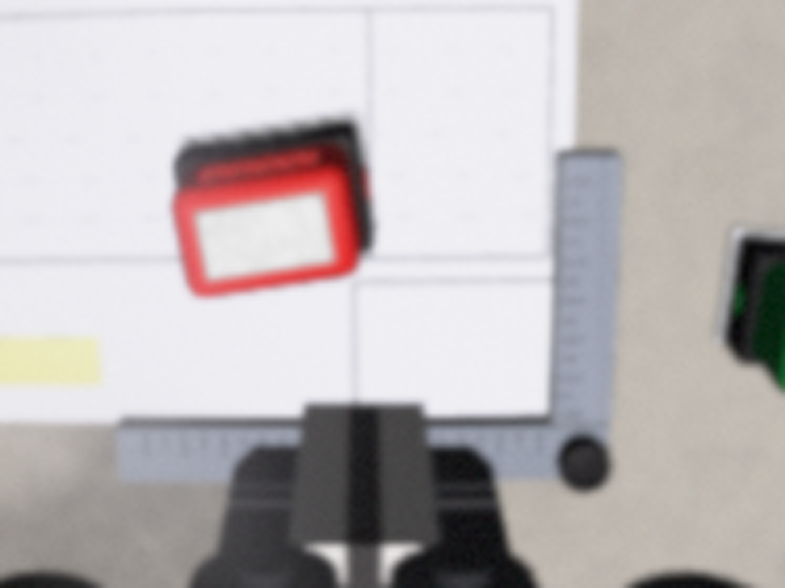

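The crop confirms the red cap with its white inset. The L's inner corner is at about crop (550,415), with the knob at (585,463). The closed fingers hide part of the far arm. Next I'll measure the guide edges and the stamp's pose.

```bash
cat >> h.py <<'E'
def edge(img,pts,d,n=9):
    "subpixel strongest bright->dark crossing along direction d through each pt"
    g=cv2.cvtColor(img,cv2.COLOR_BGR2GRAY).astype(np.float32); s=np.arange(-n,n+.01,.25); out=[]
    for p in pts:
        q=np.array(p)+s[:,None]*np.array(d); v=cv2.remap(g,q[:,0].astype(np.float32)[None],q[:,1].astype(np.float32)[None],cv2.INTER_LINEAR)[0]
        dv=v[4:]-v[:-4]; k=dv.argmin()
        if dv[k]<-25: out.append(q[k+2])
    return np.array(out)
def rline(P):
    for _ in range(4):
        m=P.mean(0); d=np.linalg.svd(P-m)[2][0]; r=(P-m)@[-d[1],d[0]]; P=P[abs(r)<max(2*np.median(abs(r)),3e-4)]
    return m,d,r.std()
def inset(img,near,unp,z=.064):
    hsv=cv2.cvtColor(img,cv2.COLOR_BGR2HSV); red=((hsv[...,1]>120)&((hsv[...,0]<10)|(hsv[...,0]>170))&(hsv[...,2]>70)).astype(np.uint8)
    n,l,st,ce=cv2.connectedComponentsWithStats(red); k=min((i for i in range(1,n) if st[i,4]>60),key=lambda i:np.hypot(*(ce[i]-near)))
    m=(l==k).astype(np.uint8); cs,h=cv2.findContours(m,cv2.RETR_CCOMP,cv2.CHAIN_APPROX_NONE); hs=[c for c,hh in zip(cs,h[0]) if hh[3]>=0]; c=max(hs,key=cv2.contourArea)[:,0]
    W=unp(c,z)[:,:2]; (cx,cy),(w,hh),a=cv2.minAreaRect((W*1000).astype(np.float32))
    b=cv2.boxPoints(((cx,cy),(w,hh),a)); e=[b[1]-b[0],b[2]-b[1]]; L=max(e,key=np.linalg.norm)
    yaw=np.arctan2(L[1],L[0])-np.pi/2; yaw=(yaw+np.pi/2)%np.pi-np.pi/2
    return c.mean(0),np.array([cx,cy])/1000,yaw,(w,hh)
E
python3 - <<'E'
from h import *
c=wristcam(); I=c["img"]; U=lambda x,y:(200+x/4.2,150+y/4.2)
far=edge(I,[U(x,418) for x in list(range(130,290,5))+list(range(440,535,5))],(0,1)); left=edge(I,[U(552,y) for y in range(165,400,5)],(1,0))
for z in(0,.012):
    mf,df,sf=rline(wunproj(c,far,z)[:,:2]); ml,dl,sl=rline(wunproj(c,left,z)[:,:2])
    if df[1]<0: df=-df
    if dl[0]<0: dl=-dl
    t=np.linalg.solve(np.c_[df,-dl],ml-mf); k=mf+df*t[0]; y1=np.arctan2(-df[0],df[1]); y2=np.arctan2(dl[1],dl[0]); y=(y1+y2)/2
    print("z",z,"yaws",y1,y2,"resid",sf,sl,"corner",k,"seat",k-R.from_euler('z',y).as_matrix()[:2,:2]@[.0205,.0295],len(far),len(left))
px,ctr,yaw,s=inset(I,(263,205),lambda uv,z:wunproj(c,uv,z)); print("wrist inset",px,ctr,yaw,s)
for n,near in(("top",(248,232)),("scene",(260,186))):
    t=eyes.capture(n); 
    try: px2,c2,y2,s2=inset(t["img"],near,lambda uv,z:unproj(t,uv,z)); print(n,px2,c2,y2,s2)
    except Exception as e: print(n,e); continue
    a0,a1=wunproj(c,px,0)[0],wunproj(c,px,.1)[0]; b0,b1=unproj(t,px2,0)[0],unproj(t,px2,.1)[0]
    # height where the two rays meet in xy
    f=lambda z:(a0+(a1-a0)*z/.1-b0-(b1-b0)*z/.1)[:2]; g=(f(.1)-f(0))/.1; print("height",-f(0)@g/(g@g))
E
```

```text
z 0 yaws 0.004711196525562403 0.004883873968933898 resid 9.877081203103516e-05 0.0001782658860096967 corner [0.5675283  0.12084863] seat [0.54717006 0.09125062] 50 47
z 0.012 yaws 0.004711196525562604 0.004883873968933907 resid 9.597644388392204e-05 0.0001732224880327032 corner [0.56246142 0.11926113] seat [0.54210319 0.08966312] 50 47
wrist inset [257.59183673 208.29591837] [0.48828442 0.03208846] 0.1534152 (24.698837280273438, 40.25673294067383)
top max() iterable argument is empty
scene max() iterable argument is empty
```

Guide yaw is about 0.005 and the seat about (0.547, 0.091). The stamp is at (0.488, 0.032) with yaw 0.153, so it is short by (0.059, 0.059), within the stated 4–8 cm. I'll go down behind it with the fingers slightly parted.

>>> jog_arm(increments=[[0.012,-0.014,0.02,-0.01,0.8],[0.011,-0.014,0.04,0,0.8],[0,0,0.04,0,0.8],[0,0,0.04,0,0.8],[0,0,0.04,0,0.8],[0,0,0.02,0,0.8],[0,0,0,0,0.8],[0,0,0,0,0.8]])

```text
time: 4.1
tcp_pos: [0.4331, 0.0352, 0.0817]
tcp_rot: [-0.005, 1.0, 0.0, -0.0]
wrist_force: [0.5, 0.3, 0.8]
width: 0.201
grip_force: 0.0
```

```bash
python3 - <<'E'
from h import *
state()
c=wristcam(); cv2.imwrite("pics/w2.png",c["img"])
near=wproj(c,[.488,.032,.064])[0]
px,ctr,yaw,s=inset(c["img"],near,lambda uv,z:wunproj(c,uv,z)); print("wrist inset",px,ctr,yaw,s)
d=np.load("pics/w1.npz"); c1=dict(c,E=d["E"]); p1,_,_,_=inset(d["img"],(263,205),lambda uv,z:wunproj(c1,uv,z))
a=[wunproj(c,px,z)[0][:2] for z in(0,.1)]; b=[wunproj(c1,p1,z)[0][:2] for z in(0,.1)]
f0=a[0]-b[0]; g=(a[1]-b[1]-f0)/.1; print("height",-f0@g/(g@g),"resid",f0-g*(f0@g)/(g@g))
E
```

```text
t 4.1 tcp [0.4331 0.0352 0.0817] yaw 0.0107 F [0.47 0.27 0.83] w 0.201 j [-0.07  0.21 -0.56  0.8   0.   -0.08]Traceback (most recent call last):
  File "<stdin>", line 5, in <module>
  File "h.py", line 39, in inset
    m=(l==k).astype(np.uint8); cs,h=cv2.findContours(m,cv2.RETR_CCOMP,cv2.CHAIN_APPROX_NONE); hs=[c for c,hh in zip(cs,h[0]) if hh[3]>=0]; c=max(hs,key=cv2.contourArea)[:,0]
                                                                                                                                             ~~~^^^^^^^^^^^^^^^^^^^^^^^^
ValueError: max() iterable argument is empty
```

View pics/w2.png

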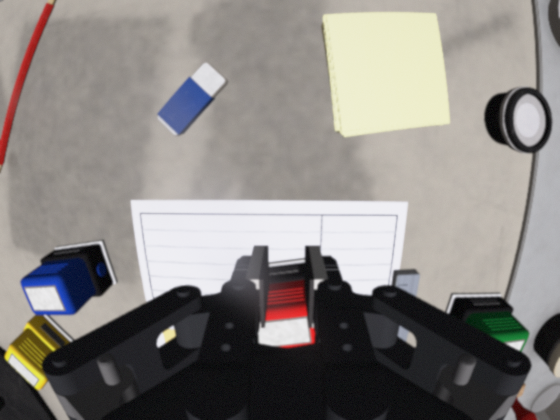

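>>> jog_arm(increments=[[0,-0.003,0.035,0.005,0.8],[0,0,0.025,0,0.8],[0,0,0.012,0,0.8],[-0.006,0,0,0,0.8],[-0.004,0,0,0,0.8],[-0.004,0,0,0,0.8],[-0.004,0,0,0,0.8],[-0.004,0,0,0,0.8]])

```text
time: 4.95
tcp_pos: [0.4562, 0.0321, 0.0101]
tcp_rot: [-0.003, 1.0, 0.0, 0.001]
wrist_force: [-1.6, 0.2, -0.9]
width: 0.198
grip_force: 0.6
```

>>> jog_arm(increments=[[-0.004,0,0,0,0.8],[-0.004,0,0,0,0.8],[-0.004,0,0,0,0.8],[-0.004,0,0,0,0.8],[-0.004,0,0,0,0.8],[-0.004,0,0,0,0.8],[-0.004,0,0,0,0.8],[-0.004,0,0,0,0.8]])

```text
time: 5.75
tcp_pos: [0.4875, 0.0322, 0.0092]
tcp_rot: [-0.003, 1.0, 0.0, 0.0]
wrist_force: [-0.8, 0.4, -0.0]
width: 0.203
grip_force: 0.4
```

```bash
python3 - <<'E'
from h import *
state()
for n in("top","scene"):
    t=eyes.capture(n); cv2.imwrite(f"pics/{n}1.png",t["img"]); print(n,[(round(d["p"],2),np.round(d["centre"],4).tolist()) for d in landmark_of(n,"red_stamp")])
u,v=proj(t,[.53,.06,.03])[0].astype(int); i=t["img"][v-50:v+50,u-66:u+66]; cv2.imwrite("pics/s1c.png",cv2.resize(i,None,fx=6,fy=6,interpolation=cv2.INTER_CUBIC))
E
```

```text
t 5.75 tcp [0.4875 0.0322 0.0092] yaw 0.0052 F [-0.78  0.41 -0.03] w 0.203 j [-0.06  0.4  -0.52  0.65  0.   -0.07]
top [(0.79, [0.5724, -0.2088, -0.0032]), (0.71, [0.3359, -0.3186, 0.0031])]
scene [(0.86, [0.52, 0.0268, 0.0004]), (0.81, [0.3372, -0.3179, 0.0035]), (0.79, [0.5713, -0.2115, 0.0008])]
```

View pics/s1c.png

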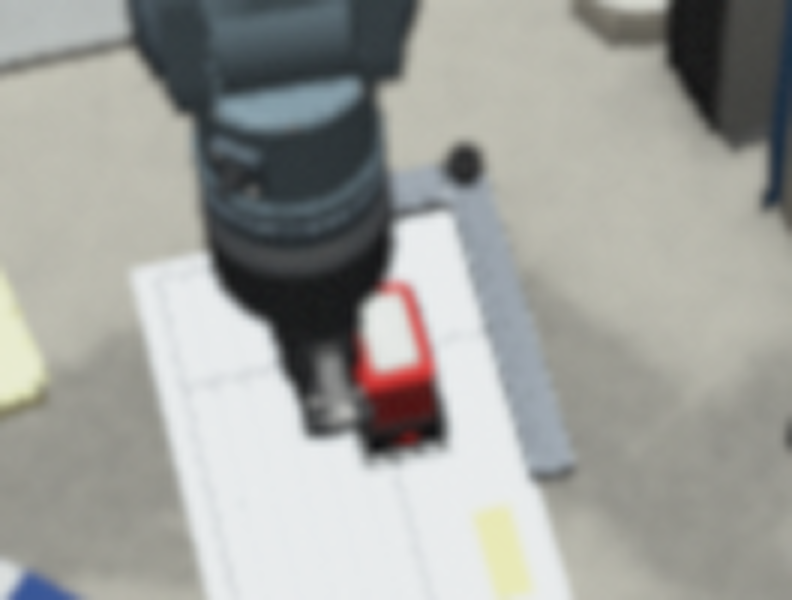

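The scene crop shows the stamp standing upright ahead of the fingers at crop (400,350), roughly parallel to the far arm. I'll push it to about 2 mm short of the arm, then back off and rise.

>>> jog_arm(increments=[[-0.004,0,0,0,0.8],[-0.004,0,0,0,0.8],[-0.004,0,0,0,0.8],[-0.004,0,0,0,0.8],[-0.004,0,0,0,0.8],[-0.003,0,0,0,0.8],[-0.002,0,0,0,0.8],[0,0,0,0,0.8]])

```text
time: 6.75
tcp_pos: [0.5127, 0.0323, 0.0094]
tcp_rot: [-0.003, 1.0, 0.0, 0.0]
wrist_force: [0.1, -0.5, -1.1]
width: 0.202
grip_force: 0.0
```

>>> jog_arm(increments=[[0.005,0,0,0,0.8],[0.01,0,0,0,0.8],[0.02,0,-0.02,0,1],[0.02,0,-0.04,0,1],[0.01,0,-0.04,0,1],[0,0,-0.03,0,1],[0,0,-0.03,0,1],[0,0,0,0,1]])

```text
time: 7.55
tcp_pos: [0.4491, 0.0319, 0.1733]
tcp_rot: [-0.003, 1.0, -0.0, 0.004]
wrist_force: [0.4, 0.2, 0.0]
width: 0.0
grip_force: 0.0
```

```bash
cat >> h.py <<'E'
def look(name,near=(.545,.032)):
    c=wristcam(); cv2.imwrite(f"pics/{name}.png",c["img"]); state()
    print("inset",*[x for x in inset(c["img"],wproj(c,[*near,.064])[0],lambda uv,z:wunproj(c,uv,z))]); return c
E
python3 - <<'E'
from h import *
look("w3")
E
```

```text
t 7.6 tcp [0.448  0.0319 0.1712] yaw 0.0052 F [-0.22 -0.06  0.07] w 0.005 j [-0.07  0.15 -0.38  1.03  0.   -0.08]Traceback (most recent call last):
  File "<stdin>", line 2, in <module>
  File "h.py", line 46, in look
    print("inset",*[x for x in inset(c["img"],wproj(c,[*near,.064])[0],lambda uv,z:wunproj(c,uv,z))]); return c
                               ~~~~~^^^^^^^^^^^^^^^^^^^^^^^^^^^^^^^^^^^^^^^^^^^^^^^^^^^^^^^^^^^^^^^
  File "h.py", line 39, in inset
    m=(l==k).astype(np.uint8); cs,h=cv2.findContours(m,cv2.RETR_CCOMP,cv2.CHAIN_APPROX_NONE); hs=[c for c,hh in zip(cs,h[0]) if hh[3]>=0]; c=max(hs,key=cv2.contourArea)[:,0]
                                                                                                                                             ~~~^^^^^^^^^^^^^^^^^^^^^^^^
ValueError: max() iterable argument is empty
```

The fingers hide the stamp here. For the push along +y I'll turn the tool a quarter turn, so the same flat finger faces make contact. Then I'll look from the right.

>>> jog_arm(increments=[[0,0,0,-0.143,1],[0,0,0,-0.143,1],[0,0,0,-0.143,1],[0,0,0,-0.143,1],[0,0,0,-0.143,1],[0,0,0,-0.143,1],[0,0,0,-0.143,1],[0,0,0,-0.143,1]])

```text
time: 8.4
tcp_pos: [0.4454, 0.0321, 0.1676]
tcp_rot: [-0.546, 0.838, 0.001, -0.001]
wrist_force: [0.6, 0.1, 0.7]
width: 0.003
grip_force: 0.0
```

>>> jog_arm(increments=[[0,0,0,-0.142,1],[0,0,0,-0.142,1],[0,0,0,-0.142,1],[0.031,-0.033,0,0,1],[0.031,-0.033,0,0,1],[0.031,-0.032,0,0,1],[0,0,0,0,1],[0,0,0,0,1]])

```text
time: 9.2
tcp_pos: [0.5443, -0.0608, 0.1673]
tcp_rot: [0.708, -0.706, -0.002, 0.001]
wrist_force: [-0.8, -0.5, 0.3]
width: -0.001
grip_force: 0.0
```

```bash
python3 - <<'E'
from h import *
look("w3b")
E
```

```text
t 9.25 tcp [ 0.5437 -0.0601  0.1677] yaw 1.5749 F [-0.37  1.18  0.75] w 0.002 j [-0.23  0.35 -0.13  1.1   0.   -1.8 ]Traceback (most recent call last):
  File "<stdin>", line 2, in <module>
  File "h.py", line 46, in look
    print("inset",*[x for x in inset(c["img"],wproj(c,[*near,.064])[0],lambda uv,z:wunproj(c,uv,z))]); return c
                               ~~~~~^^^^^^^^^^^^^^^^^^^^^^^^^^^^^^^^^^^^^^^^^^^^^^^^^^^^^^^^^^^^^^^
  File "h.py", line 39, in inset
    m=(l==k).astype(np.uint8); cs,h=cv2.findContours(m,cv2.RETR_CCOMP,cv2.CHAIN_APPROX_NONE); hs=[c for c,hh in zip(cs,h[0]) if hh[3]>=0]; c=max(hs,key=cv2.contourArea)[:,0]
                                                                                                                                             ~~~^^^^^^^^^^^^^^^^^^^^^^^^
ValueError: max() iterable argument is empty
```

View pics/w3b.png

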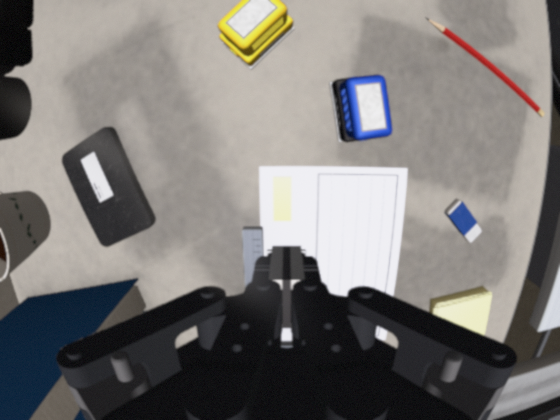

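The gripper hides the stamp in this picture. The blue stamp at (362,108) is well clear, and the far arm's free end is at (253,235). I'll check the stamp with the fixed cameras.

```bash
python3 - <<'E'
from h import *
for n in("top","scene"):
    t=eyes.capture(n); cv2.imwrite(f"pics/{n}2.png",t["img"])
    for k in("red_stamp","red_stamp_top"): print(n,k,[(round(d["p"],2),np.round(d["centre"],4).tolist()) for d in landmark_of(n,k)])
u,v=proj(t,[.53,.04,.03])[0].astype(int); i=t["img"][v-50:v+50,u-66:u+66]; cv2.imwrite("pics/s2c.png",cv2.resize(i,None,fx=6,fy=6,interpolation=cv2.INTER_CUBIC))
E
```

```text
top red_stamp [(0.66, [0.3357, -0.3191, 0.0061])]
top red_stamp_top [(0.85, [0.5736, -0.2135, 0.066]), (0.54, [0.334, -0.3202, 0.0632]), (0.54, [0.4711, -0.3483, 0.0041])]
scene red_stamp [(0.96, [0.3352, -0.3144, 0.0035]), (0.6, [0.5717, -0.2108, 0.003]), (0.45, [0.5446, 0.0283, 0.0027])]
scene red_stamp_top [(0.88, [0.5702, -0.2109, 0.0674]), (0.7, [0.3359, -0.314, 0.0602]), (0.52, [0.54, 0.0297, 0.0639])]
```

View pics/s2c.png

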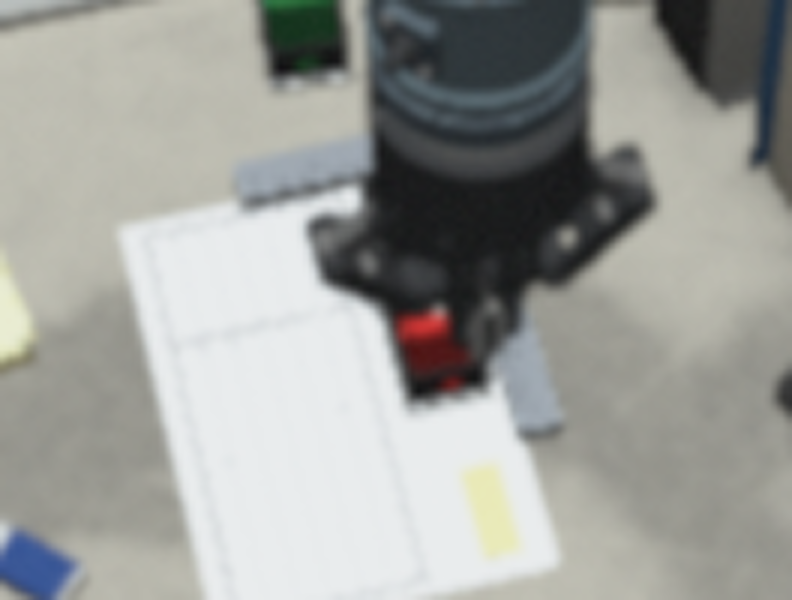

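>>> jog_arm(increments=[[-0.005,0,0.035,0,1],[-0.005,0,0.035,0,1],[0,0,0.035,0,1],[0,0,0.035,0,1],[0,0,0.017,0,1],[-0.015,0,0,0,1],[-0.014,0,0,0,1],[-0.004,0,0,0,1]])

```text
time: 10.35
tcp_pos: [0.5464, -0.0155, 0.0139]
tcp_rot: [0.71, -0.705, 0.001, -0.001]
wrist_force: [-0.1, 0.3, 0.8]
width: -0.002
grip_force: 0.0
```

>>> jog_arm(increments=[[-0.004,0,0,0,1],[-0.004,0,0,0,1],[-0.004,0,0,0,1],[-0.004,0,0,0,1],[-0.004,0,0,0,1],[-0.004,0,0,0,1],[-0.004,0,0,0,1],[-0.004,0,0,0,1]])

```text
time: 11.15
tcp_pos: [0.5451, 0.0147, 0.0122]
tcp_rot: [0.709, -0.706, -0.0, 0.0]
wrist_force: [-1.0, -0.9, 1.2]
width: -0.003
grip_force: 0.7
```

```bash
python3 - <<'E'
from h import *
state()
for n in("scene",):
    t=eyes.capture(n)
    for k in("red_stamp","red_stamp_top"): print(n,k,[(round(d["p"],2),np.round(d["centre"],4).tolist()) for d in landmark_of(n,k)])
E
```

```text
t 11.15 tcp [0.5451 0.0147 0.0122] yaw 1.5751 F [-0.96 -0.86  1.21] w -0.003 j [-0.09  0.49 -0.36  0.73 -0.   -1.66]
scene red_stamp [(0.93, [0.3366, -0.317, 0.0014]), (0.57, [0.5678, -0.207, 0.0017])]
scene red_stamp_top [(0.85, [0.5728, -0.2125, 0.0686]), (0.66, [0.3343, -0.3109, 0.0656])]
```

>>> jog_arm(increments=[[-0.004,0,0,0,1],[-0.004,0,0,0,1],[-0.004,0,0,0,1],[-0.004,0,0,0,1],[-0.004,0,0,0,1],[-0.004,0,0,0,1],[-0.004,0,0,0,1],[-0.004,0,0,0,1]])

```text
time: 12.1
tcp_pos: [0.5451, 0.0468, 0.0123]
tcp_rot: [0.709, -0.706, -0.0, -0.0]
wrist_force: [-0.9, -1.5, 0.1]
width: -0.001
grip_force: 0.4
```

>>> jog_arm(increments=[[-0.001,0,0,0,1],[-0.001,0,0,0,1],[-0.001,0,0,0,1],[0,0,0,0,1]])

```text
time: 12.5
tcp_pos: [0.5451, 0.0495, 0.0123]
tcp_rot: [0.709, -0.706, -0.0, -0.0]
wrist_force: [-0.1, -0.1, -0.2]
width: 0.002
grip_force: 0.1
```

>>> jog_arm(increments=[[-0.001,0,0,0,1],[-0.0005,0,0,0,1],[0,0,0,0,1]])

```text
time: 12.8
tcp_pos: [0.5451, 0.0509, 0.0123]
tcp_rot: [0.709, -0.706, -0.0, -0.0]
wrist_force: [0.2, -1.1, -0.2]
width: 0.003
grip_force: 0.3
```

>>> jog_arm(increments=[[-0.0005,0,0,0,1],[-0.0005,0,0,0,1],[0,0,0,0,1]])

```text
time: 13.1
tcp_pos: [0.545, 0.0512, 0.0124]
tcp_rot: [0.709, -0.706, 0.001, 0.001]
wrist_force: [-1.1, -4.6, 0.8]
width: 0.002
grip_force: 2.2
```

>>> jog_arm(increments=[[-0.0005,0,0,0,1],[-0.0005,0,0,0,1],[0,0,0,0,1]])

```text
time: 13.4
tcp_pos: [0.545, 0.0513, 0.0124]
tcp_rot: [0.708, -0.706, 0.001, 0.001]
wrist_force: [-0.0, -7.7, 1.5]
width: -0.0
grip_force: 3.7
```

The stamp is touching the left arm: force is 7.7 N and the inferred stamp y is 0.0912, matching the seat. Next I'll back off, rise, turn back and square it against the far arm.

>>> jog_arm(increments=[[0.005,0,0,0,1],[0.02,0,0,0,1],[0.015,0,-0.03,0,1],[0,0,-0.04,0,1],[0,0.035,-0.03,0,1],[0,0.04,0,0,1],[-0.035,0,0,0.14,1],[0,0,0,0.14,0.85]])

```text
time: 14.2
tcp_pos: [0.468, 0.0506, 0.1123]
tcp_rot: [-0.602, 0.798, 0.002, 0.001]
wrist_force: [0.3, -0.3, -0.9]
width: 0.141
grip_force: 0.0
```

>>> jog_arm(increments=[[0,0,0,0.143,0.85],[0,0,0,0.143,0.85],[0,0,0,0.143,0.85],[0,0,0,0.143,0.85],[0,0,0,0.143,0.85],[0,0,0,0.143,0.85],[0,0,0,0.143,0.85],[0,0,0,0.143,0.85]])

```text
time: 15.0
tcp_pos: [0.47, 0.0484, 0.1123]
tcp_rot: [-0.073, 0.997, 0.001, 0.0]
wrist_force: [0.5, -0.5, -0.3]
width: 0.153
grip_force: 0.0
```

>>> jog_arm(increments=[[0,0,0,0.145,0.85],[0,0,0,0,0.85]])

```text
time: 15.2
tcp_pos: [0.4701, 0.0483, 0.1123]
tcp_rot: [-0.003, 1.0, 0.001, 0.0]
wrist_force: [0.2, -0.0, 0.3]
width: 0.151
grip_force: 0.0
```

```bash
python3 - <<'E'
from h import *
state()
for n in("top","scene"):
    t=eyes.capture(n); cv2.imwrite(f"pics/{n}3.png",t["img"])
    for k in("red_stamp","red_stamp_top"): print(n,k,[(round(d["p"],2),np.round(d["centre"],4).tolist()) for d in landmark_of(n,k)])
E
```

```text
t 15.2 tcp [0.4701 0.0483 0.1123] yaw 0.0069 F [ 0.23 -0.    0.29] w 0.151 j [-0.03  0.25 -0.42  0.9   0.   -0.04]
top red_stamp [(0.72, [0.3367, -0.3162, 0.0022]), (0.61, [0.5706, -0.2118, 0.0018])]
top red_stamp_top [(0.71, [0.5732, -0.2139, 0.0632]), (0.68, [0.3365, -0.32, 0.0628]), (0.2, [0.5477, 0.0924, 0.0025])]
scene red_stamp [(0.97, [0.5701, -0.2115, 0.0016]), (0.71, [0.5431, 0.0908, 0.0027]), (0.56, [0.3362, -0.319, 0.0026])]
scene red_stamp_top [(0.9, [0.5719, -0.212, 0.0661]), (0.86, [0.5391, 0.0871, 0.0637]), (0.61, [0.3353, -0.3136, 0.0579])]
```

>>> jog_arm(increments=[[0,0.039,0,0.002,0.85],[0,0,0.04,0,0.85],[0,0,0.04,0,0.85],[0,0,0.018,0,0.85],[-0.01,0,0,0,0.85],[-0.02,0,0,0,0.85],[-0.008,0,0,0,0.85],[-0.002,0,0,0,0.85]])

```text
time: 16.3
tcp_pos: [0.5126, 0.0868, 0.0157]
tcp_rot: [-0.002, 1.0, 0.0, 0.002]
wrist_force: [-0.4, 0.1, -0.6]
width: 0.148
grip_force: 0.0
```

>>> jog_arm(increments=[[-0.002,0,0,0,0.85],[-0.001,0,0,0,0.85],[-0.001,0,0,0,0.85],[0,0,0,0,0.85]])

```text
time: 16.7
tcp_pos: [0.5132, 0.0868, 0.0143]
tcp_rot: [-0.002, 1.0, 0.0, -0.0]
wrist_force: [-1.0, -0.2, 0.4]
width: 0.153
grip_force: 0.4
```

>>> jog_arm(increments=[[-0.001,0,0,0,0.85],[0,0,0,0,0.85]])

```text
time: 16.9
tcp_pos: [0.5144, 0.0868, 0.0142]
tcp_rot: [-0.002, 1.0, 0.0, -0.0]
wrist_force: [-1.6, -0.2, -0.1]
width: 0.151
grip_force: 0.5
```

Contact made. I'll continue in half-millimetre steps until the far arm stops it.

>>> jog_arm(increments=[[-0.001,0,0,0,0.85],[0,0,0,0,0.85]])

```text
time: 17.1
tcp_pos: [0.5159, 0.0868, 0.0142]
tcp_rot: [-0.002, 1.0, 0.0, 0.0]
wrist_force: [1.1, -0.5, 0.1]
width: 0.154
grip_force: 0.3
```

>>> jog_arm(increments=[[-0.0005,0,0,0,0.85],[-0.0005,0,0,0,0.85],[0,0,0,0,0.85]])

```text
time: 17.4
tcp_pos: [0.5162, 0.0868, 0.0142]
tcp_rot: [-0.002, 1.0, 0.0, -0.001]
wrist_force: [-2.3, 0.1, 2.5]
width: 0.148
grip_force: 1.5
```

>>> jog_arm(increments=[[-0.0005,0,0,0,0.85],[0,0,0,0,0.85]])

```text
time: 17.6
tcp_pos: [0.5162, 0.0868, 0.0141]
tcp_rot: [-0.002, 1.0, 0.0, -0.001]
wrist_force: [-5.2, 0.8, 4.0]
width: 0.15
grip_force: 2.6
```

The stamp has stopped against the far arm at TCP x = 0.5162, so stamp x is about 0.5472, matching the seat. I'll back off, rise and check it from the side.

>>> jog_arm(increments=[[0.005,0,0,0,0.85],[0.02,0,0,0,0.85],[0.015,0,-0.03,0,1],[0,-0.03,-0.05,0,1],[0,-0.03,-0.05,0,1],[0,-0.02,-0.05,0,1],[0,0,-0.05,0,1],[0,0,0,0,1]])

```text
time: 18.4
tcp_pos: [0.4831, 0.0154, 0.2341]
tcp_rot: [-0.001, 1.0, -0.001, 0.008]
wrist_force: [0.0, 0.8, 0.5]
width: 0.002
grip_force: 0.0
```

```bash
python3 - <<'E'
from h import *
from scipy.spatial.transform import Rotation as R
state(); c=wristcam(); cv2.imwrite("pics/w4.png",c["img"])
p=np.array([.547,.091]); u=wproj(c,[[*p,.03]])[0].astype(int); print(u)
x0,y0=u[0]-66,u[1]-50; i=cv2.resize(c["img"][y0:y0+100,x0:x0+132],None,fx=6,fy=6,interpolation=cv2.INTER_CUBIC)
cv2.imwrite("pics/w4c.png",i)
try: print(inset(c["img"],wproj(c,[*p,.064])[0],lambda uv,z:wunproj(c,uv,z)))
except Exception as e: print(e)
for k in("red_stamp","red_stamp_top","seat"): print(k,[(round(d["p"],2),np.round(d["centre"],4).tolist()) for d in landmark_of("wrist",k)])
E
```

```text
t 18.4 tcp [0.4831 0.0154 0.2341] yaw 0.0028 F [0.01 0.8  0.53] w 0.002 j [-0.1   0.18 -0.18  1.19 -0.   -0.1 ]
[351 234]
(array([357.74257426, 246.01980198]), array([0.54696326, 0.0917773 ]), np.float32(-0.011683822), (39.10725784301758, 23.168739318847656))
red_stamp [(0.77, [0.572, -0.2161, -0.002]), (0.66, [0.5527, 0.0879, -0.0004]), (0.56, [0.336, -0.3141, 0.0003])]
red_stamp_top [(0.96, [0.57, -0.2125, 0.064]), (0.9, [0.3351, -0.3169, 0.065]), (0.86, [0.5432, 0.0915, 0.0628])]
seat []
```

View pics/w4c.png

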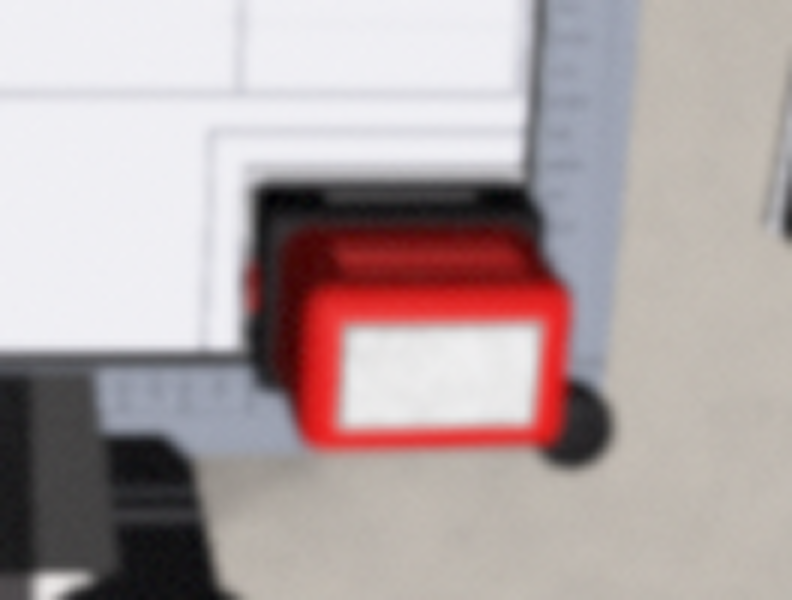

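The stamp sits in the corner by the knob at crop (575,425). I'll check its squareness with edge fits.

```bash
python3 - <<'E'
from h import *
c=wristcam(); I=c["img"]; X,Y=351-66,234-50; U=lambda x,y:(X+x/6,Y+y/6)
far=rline(wunproj(c,edge(I,[U(x,350) for x in list(range(-150,-60,6))+list(range(110,235,6))],(0,1),6),0)[:,:2])
left=rline(wunproj(c,edge(I,[U(530,y) for y in range(-150,150,6)],(1,0),6),0)[:,:2])
rear=rline(wunproj(c,edge(I,[U(x,180) for x in range(280,510,5)],(0,1),5),.03)[:,:2])
right=rline(wunproj(c,edge(I,[U(250,y) for y in range(205,365,5)],(1,0),5),.0)[:,:2])
ins=rline(wunproj(c,edge(I,[U(x,320) for x in range(355,530,5)],(0,-1),5),.064)[:,:2])
ins2=rline(wunproj(c,edge(I,[U(x,430) for x in range(355,530,5)],(0,1),5),.064)[:,:2])
for n,(m,d,s),ax in(("far",far,1),("left",left,0),("rear",rear,1),("right",right,0),("ins",ins,1),("ins2",ins2,1)):
    if d[ax]<0:d=-d
    print(n,"yaw",round(np.arctan2(-d[0],d[1]) if ax else np.arctan2(d[1],d[0]),4),m.round(4),"s",s)
E
```

```text
Traceback (most recent call last):
  File "h.py", line 18, in wunproj
    uv=np.atleast_2d(uv).astype(float); a=(uv[:,0]-c["cx"])/c["fx"]; b=(uv[:,1]-c["cy"])/c["fy"]; th=np.hypot(a,b)
                                           ~~^^^^^
IndexError: index 0 is out of bounds for axis 1 with size 0
```

```bash
python3 - <<'E'
from h import *
state(); c=wristcam(); I=c["img"]; cv2.imwrite("pics/w5.png",I)
px,ctr,yaw,s=inset(I,wproj(c,[.547,.091,.064])[0],lambda uv,z:wunproj(c,uv,z)); print("inset",px,ctr,yaw,s)
X,Y=np.array([351-66,234-50])+px-[357.74,246.02]; U=lambda x,y:(X+x/6,Y+y/6)
def L(pts,d,z,n):
    e=edge(I,pts,d,n); return rline(wunproj(c,e,z)[:,:2])+(len(e),) if len(e)>5 else None
r={"far":(L([U(x,350) for x in range(110,235,6)],(0,1),0,6),1),"left":(L([U(530,y) for y in range(-150,150,6)],(1,0),0,6),0),
"rear":(L([U(x,182) for x in range(280,510,5)],(0,1),.0,5),1),"right":(L([U(250,y) for y in range(205,365,5)],(1,0),0,5),0),
"ins":(L([U(x,320) for x in range(355,530,5)],(0,-1),.064,5),1),"ins2":(L([U(x,430) for x in range(355,530,5)],(0,1),.064,5),1)}
for n,(q,ax) in r.items():
    if q is None: print(n,"none"); continue
    m,d,s,k=q
    if d[ax]<0:d=-d
    print(n,"yaw",round(np.arctan2(-d[0],d[1]) if ax else np.arctan2(d[1],d[0]),4),m.round(4),"s",round(s,5),k)
E
```

```text
t 18.65 tcp [0.4768 0.0168 0.2248] yaw 0.0045 F [ 0.15 -0.57 -0.99] w 0.001 j [-0.1   0.18 -0.2   1.19  0.   -0.1 ]
inset [357.07843137 258.69607843] [0.54776031 0.09186639] -0.015987158 (39.2559700012207, 22.89252281188965)
far yaw -0.0047 [0.5684 0.0554] s 0.0 21
left yaw -0.0145 [0.5032 0.1213] s 0.00015 40
rear yaw -0.0028 [0.5321 0.0942] s 1e-05 46
right yaw -0.0723 [0.5533 0.0643] s 0.00037 32
ins yaw -0.016 [0.538  0.0913] s 1e-05 35
ins2 yaw -0.0159 [0.5575 0.093 ] s 7e-05 35
```

The edges agree to within measurement noise. Inset centre minus seat is under 1 mm and the yaw matches the arms to about 0.01 rad, so the stamp is home. Now I'll move above the cap.

>>> jog_arm(increments=[[-0.024,0.025,0.02,0,1],[-0.024,0.025,0.03,0,1],[-0.0225,0.0245,0.03,0,1],[0,0,0.03,0,1],[0,0,0.025,0,1],[0,0,0.01,0,1],[0,0,0,0,1],[0,0,0,0,1]])

```text
time: 19.5
tcp_pos: [0.5479, 0.0914, 0.0819]
tcp_rot: [-0.002, 1.0, 0.0, 0.0]
wrist_force: [0.3, -0.9, 1.0]
width: -0.003
grip_force: 0.0
```

```bash
python3 -c "
from h import *
state()"
```

```text
t 19.5 tcp [0.5479 0.0914 0.0819] yaw 0.0041 F [ 0.3  -0.85  0.97] w -0.003 j [ 0.05  0.43 -0.25  0.9   0.    0.05]
```

>>> jog_arm(increments=[[0,0,0.008,0,1],[0,0,0.006,0,1],[0,0,0.003,0,1],[0,0,0.002,0,1],[0,0,0.002,0,1],[0,0,0.002,0,1],[0,0,0.002,0,1],[0,0,0.001,0,1]])

```text
time: 20.3
tcp_pos: [0.5479, 0.0913, 0.0558]
tcp_rot: [-0.002, 1.0, -0.0, 0.0]
wrist_force: [-2.3, 0.2, 6.1]
width: -0.001
grip_force: 3.2
```

>>> jog_arm(increments=[[0,0,0.001,0,1],[0,0,0.001,0,1],[0,0,0,0,1]])

```text
time: 20.6
tcp_pos: [0.5479, 0.0913, 0.054]
tcp_rot: [-0.002, 1.0, -0.0, 0.0]
wrist_force: [-3.1, -0.5, 7.6]
width: -0.0
grip_force: 3.5
```

>>> jog_arm(increments=[[0,0,0.001,0,1],[0,0,0.001,0,1],[0,0,0,0,1]])

```text
time: 20.9
tcp_pos: [0.5479, 0.0914, 0.0521]
tcp_rot: [-0.002, 1.0, -0.0, 0.0]
wrist_force: [-2.2, -0.2, 8.0]
width: 0.001
grip_force: 3.9
```

>>> jog_arm(increments=[[0,0,0.001,0,1],[0,0,0,0,1],[0,0,0,0,1]])

```text
time: 21.2
tcp_pos: [0.5481, 0.0914, 0.052]
tcp_rot: [-0.002, 1.0, -0.0, 0.001]
wrist_force: [-4.8, -0.1, 13.3]
width: 0.001
grip_force: 6.6
```

The cap is on its stop: z held at 0.052 while the force rose to 13 N. I'll release it straight up.

>>> jog_arm(increments=[[0,0,-0.003,0,1],[0,0,-0.003,0,1],[0,0,-0.004,0,1],[0,0,-0.006,0,1],[0,0,-0.02,0,1],[0,0,-0.04,0,1],[0.02,-0.03,-0.04,0,1],[0.025,-0.03,-0.04,0,1]])

```text
time: 22.0
tcp_pos: [0.5074, 0.0363, 0.2006]
tcp_rot: [-0.003, 1.0, -0.0, 0.001]
wrist_force: [-0.8, -0.8, 1.0]
width: 0.001
grip_force: 0.0
```

>>> jog_arm(increments=[[0.025,-0.015,0,0,1],[0,0,0,0,1],[0,0,0,0,1],[0,0,0,0,1]])

```text
time: 22.4
tcp_pos: [0.4825, 0.0218, 0.1988]
tcp_rot: [-0.002, 1.0, 0.0, -0.0]
wrist_force: [0.2, -0.1, 0.2]
width: 0.003
grip_force: 0.0
```

```bash
python3 - <<'E'
from h import *
state(); c=wristcam(); I=c["img"]; cv2.imwrite("pics/w6.png",I)
p=wproj(c,[.547,.091,.064])[0]
print("inset",inset(I,p,lambda uv,z:wunproj(c,uv,z)))
for k in("red_stamp","red_stamp_top","blue_stamp","green_stamp"): print(k,[(round(d["p"],2),np.round(d["centre"],4).tolist()) for d in landmark_of("wrist",k)])
u=p.astype(int); cv2.imwrite("pics/w6c.png",cv2.resize(I[u[1]-60:u[1]+40,u[0]-76:u[0]+56],None,fx=6,fy=6,interpolation=cv2.INTER_CUBIC))
E
```

```text
t 22.4 tcp [0.4825 0.0218 0.1988] yaw 0.0046 F [ 0.2  -0.08  0.2 ] w 0.003 j [-0.09  0.21 -0.24  1.13  0.   -0.09]
inset (array([357.86486486, 263.99099099]), array([0.54754144, 0.09189886]), np.float32(0.021303892), (22.901033401489258, 39.092613220214844))
red_stamp [(0.84, [0.5699, -0.2135, -0.0006]), (0.71, [0.3379, -0.3162, 0.0015]), (0.69, [0.5497, 0.0857, -0.0035])]
red_stamp_top [(0.91, [0.5702, -0.2113, 0.0669]), (0.79, [0.546, 0.0938, 0.0631])]
blue_stamp [(0.82, [0.4792, -0.1416, 0.0012])]
green_stamp [(0.69, [0.5243, 0.2043, 0.0033])]
```

View pics/w6c.png

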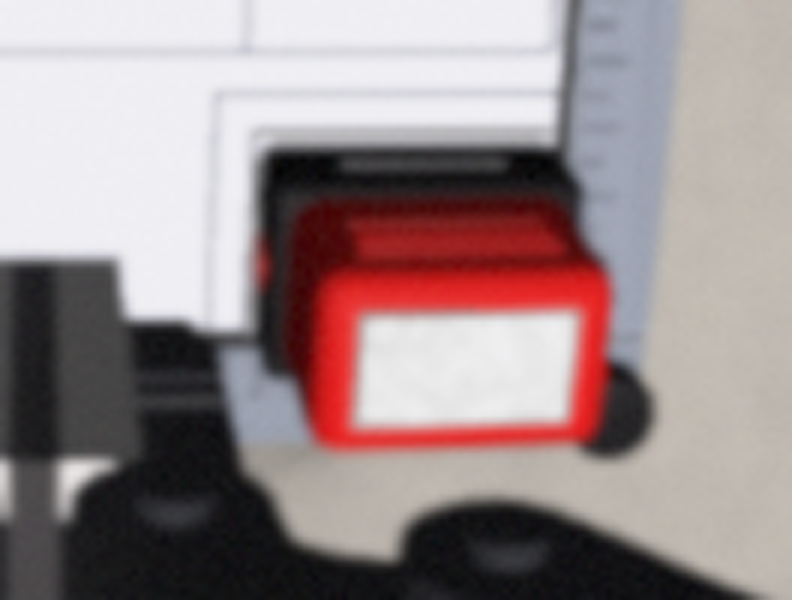

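The cap is back up (inset at crop (465,370), height about 0.063) and the stamp is snug in the corner by the knob at (620,410). The blue and green stamps have not moved and the robot is clear, so I'm handing in.

```bash
python3 -c "
from h import *
print(job_done())"
```

```text
the job is handed in; nothing more can be done
None
```

I pushed the red stamp home into the corner of the L-square, pressed its cap to the stop (13 N) and let it spring back up. The job was handed in at 22.4 s with the arm clear and the blue and green stamps not moved; the hand-in gave no verdict.

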